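Tare a mixing pot from the leaning pile

TASK

Lift only the top mixing pot off the nested pile that leans in the wooden cradle, and set it down gently, without dropping it, upright in the middle of the scale's round pan and let go of it. Then, with the pot standing there, push the scale's tare button fully down and let it spring back. Leave the other two pots in the cradle and everything else on the table where they are.

Things in the scene. Friction and masses are not known exactly. Their poses are not given: they have to be found in the camera images.
- pot_top: White plastic conical pot: 110 mm tall, outside diameter 62 mm at the rim, 40 mm at the underside, wall 2.5 mm, about 80 g. Origin: centre of the underside; z along its axis to the mouth. Top of the pile: 56 to 112 g, leans 35 degrees, mouth up and towards the cradle's -x; its upper 45 mm stands free, the lower 65 mm sits loosely (2 mm play) in the next pot: draw it out along its axis.
- pot_mid: White plastic conical pot: 110 mm tall, outside diameter 62 mm at the rim, 40 mm at the underside, wall 2.5 mm, about 80 g. Origin: centre of the underside; z along its axis to the mouth. Middle pot of the pile, 45 mm further down the pile's axis; stays in the cradle.
- pot_low: White plastic conical pot: 110 mm tall, outside diameter 62 mm at the rim, 40 mm at the underside, wall 2.5 mm, about 80 g. Origin: centre of the underside; z along its axis to the mouth. Lowest pot of the pile, 90 mm down the axis from the top one; stays in the cradle.
- cradle: fixed wooden cradle, base 230 x 130 x 15 mm; origin under the base's centre, z up. Its V trough leans 35 degrees from vertical towards the cradle's -x and holds the two lower pots; it ends at the middle pot's rim, so nothing stands beside the free part of the top pot. The centre of the top pot's mouth is about 214 mm above the table and 30 mm to -x of the origin.
- scale: fixed bench scale, grey body 270 (x) x 190 (y) x 46 mm high; origin under its centre, z up. The pan is over its +x half, the tare button and display at its -x end.
- pan (a point): centre of the top face of the fixed round steel pan (140 mm diameter, 60 mm above the table), 45 mm to +x of the scale's origin.
- tare_top (a point): centre of the top of the white round tare button (32 mm diameter, pressed straight down) at the scale's -x, -y corner: 90 mm to -x and 45 mm to -y of the scale's origin. Moves with the button.
- tare (a joint): tare button travel in m: 0 up, 0.006 fully down; a spring that takes about 4 N to push fully down and brings it back up.
- tape_roll: roll of tape lying flat, 96 mm across, 25 mm high; origin under its centre. Bystander.
- sanding_block: cork sanding block 110 x 55 x 30 mm; origin under its centre. Bystander.
- hardener: closed white bottle, 66 mm diameter, 180 mm tall; origin under its centre. Bystander.
- can: closed tin, 90 mm diameter, 120 mm tall; origin under its centre. Bystander.
- brush: paint brush about 200 mm long lying flat near the left edge of the table. Bystander.
- offcut: wooden offcut 160 x 90 x 20 mm lying flat; origin under its centre. Bystander.
Mind the look-alikes: they are no part of the job. What is shaped like the pot_mid but red is not meant.

How it is judged:
By the outcome, as a careful person would: the job done as asked, in the order asked, and still so for the second after the job is handed in, with the robot touching nothing.
It also fails if it takes over 54 s, if anything falls off the work surface, if the arm or the gripper's body presses on something with over 40 N, if the wrist force passes 120 N, or if a joint passes its speed limit or range.

ROBOT

A 6-joint arm with a two-finger parallel gripper is mounted at the origin on the work surface. World frame = base frame: x ahead of the robot, y to its left, z up, the work surface at z = 0. Lengths are in m, angles in rad, forces in N, time in s.
With the tool pointing down it reaches from about 0.35 to 0.85 m from the base axis. Payload 8.1 kg.
Tool frame: the origin (TCP) lies at the very end of the fingers, on their centre line; the grasp point (between the pads) lies 19 mm behind it; z points along the fingers, y is the line along which they close (so a half turn about z gives the same grasp; the last joint's range is limited). The gripper opens to 93 mm and grips with 3 to 60 N. Pads are 15 mm wide; open, the fingers measure 128 mm over their backs; the gripper's body (75 mm by 188 mm) begins 65 mm behind the grasp point.
Start: joints at [-1.307, 0.13, 1.488, -0, 1.523, -0.085], TCP at [0.205, -0.564, 0.219] pointing down, gripper open.
Joint ranges: [-2.96, 2.96], [-0.89, 2.26], [0.02, 2.5], [-1.34, 4.48], [0, 2.73], [-2.66, 2.66]. Speed limits (rad/s): [2.39, 2.39, 2.79, 3.14, 3.14, 3.14].

INTERFACE

Orientations are given as a rotation vector (axis times angle).
In Python, from plant import read_state, eyes, workorder gives the robot as it stands. The module is installed in compiled form; this text tells all that it offers.
- The arm moves only by the tool play_rows, never from a script. Its argument "targets" is one flat list of numbers, 4 for each row, row after row: the shift along the tool's x, y, z in cm, then the turn about the tool's z in degrees. In form: [dx, dy, dz, roll, dx, dy, dz, roll, ...]. A call has 1 to 8 rows; each row is the pose to reach, as a shift and turn from the pose commanded when the call began, along the tool's axes at that moment; what a row does not reach only later rows make up. A row lasts 1/12 s, in which the tool goes at most 41.7 mm and 7.16 degrees, less where a joint would pass 70% of its speed; a pose out of reach is approached as far as the arm can. A call with a gripper value outside its range is refused whole. "grip" is the finger opening in cm, from 0 to 9.3, set as the call begins (left out, the last holds). The fingers move at their own pace and stop on an object; "grip_force" is the grip in N (left out, the last holds). Time passes only in rows, so rows that repeat a pose let the fingers close. It gives the time, the measured TCP pose, the force, the opening and the grip force at its end, in the units of the state.
- read_state(): the state, without advancing time (a new reading comes with each control period).
- eyes.read_camera(name): name is "scene" or "top" or "wrist"; returns a dict with "image" (384x512x3 uint8, red, green, blue), "vfov" (degrees; the focal length in pixels is half the picture's height over the tangent of half this angle, whatever the lens; pixels are square), "cx", "cy" (the principal point, pixels), "cam_to_world" (4x4, takes a point from camera to world coordinates); the wrist camera has in their place "T_tool_cam" (4x4, takes a point from camera to tool coordinates, whose origin is the TCP and whose axes are the flange's). Camera axes: x right, y up, looking along -z (the intrinsics and any distortion apply to the point x, -y, -z); pixel columns grow to the right and rows downward; lengths in m; the calibration is good to about 2 mm. A picture is of the moment at which its call begins: read the wrist's pose just before it. There is no depth.
- workorder.close_job(): hands the job in; it is judged then, once.
The state is a dict: "t": time; "q": joint angles; "dq": joint speeds; "joint_torque": joint torques, N m; "tool_pos": TCP position; "orientation": TCP orientation; "force": force on the tool from outside, world axes, zero at the start; "wrist_torque": the same for the moment, N m; "opening": finger opening in m; "gripper_force": force on a finger pad.
Only numpy, scipy, OpenCV 4.12 (cv2) and the standard library are available. Lean on these libraries where they do the work, as an engineer would, in place of code of your own. Each camera call takes 0.05 s, during which the arm holds its last target. There are 200 camera calls.

## Working session

There is one attempt and no reset: what is moved stays moved. The work goes in short steps, Python scripts to look and compute and a tool call to move; the robot and the scene stay as the last step left them, time stands still between calls to the robot, and variables do not carry over. Pictures are saved under pics/ and viewed, at most 10 in all, crops included, and the job is handed in when it is done.

Besides the shell and the picture viewer there is one more tool, called as a command line: name --argument value ..., lists and objects as JSON in quotes. play_rows: Moves the arm, as the interface text tells. Its arguments: {"type":"object","properties":{"targets":{"type":"array"},"grip":{"type":"number"},"grip_force":{"type":"number"}},"required":["targets"]}

```bash
mkdir -p pics; ls
python3 - <<'E'
from plant import read_state, eyes
import cv2,numpy as np
s=read_state();print({k:np.round(v,3).tolist() for k,v in s.items()})
for n in("scene","top","wrist"):
    c=eyes.read_camera(n);cv2.imwrite(f"pics/{n}0.png",c["image"][:,:,::-1])
    print(n,{k:(np.round(v,4).tolist()) for k,v in c.items() if k!="image"})
a=cv2.imread("pics/scene0.png");b=cv2.imread("pics/top0.png")
cv2.imwrite("pics/a.png",cv2.resize(a,(768,576)));cv2.imwrite("pics/b.png",cv2.resize(b,(768,576)))
E
```

```text
pics
{'t': 0.0, 'q': [-1.307, 0.131, 1.489, 0.0, 1.523, -0.085], 'dq': [-0.001, 0.0, -0.001, 0.001, -0.001, -0.001], 'joint_torque': [-0.0, -55.984, -49.177, 0.077, 0.035, -0.0], 'tool_pos': [0.205, -0.563, 0.218], 'orientation': [-3.092, -0.545, 0.0], 'force': [-0.066, -0.911, 0.336], 'wrist_torque': [-0.044, -0.009, -0.015], 'gripper_force': 0.0, 'opening': 0.093}
scene {'vfov': 48.3117, 'cx': 249.7714, 'cy': 185.2877, 'cam_to_world': [[0.0183, -0.6177, 0.7862, 1.3758], [0.9998, 0.0025, -0.0212, 0.079], [0.0111, 0.7864, 0.6176, 0.822], [0.0, 0.0, 0.0, 1.0]]}
top {'vfov': 53.4417, 'cx': 256.8445, 'cy': 185.6836, 'cam_to_world': [[0.0113, 0.993, -0.1179, 0.3617], [-0.9996, 0.0144, 0.0255, 0.1164], [0.027, 0.1175, 0.9927, 1.1359], [0.0, 0.0, 0.0, 1.0]]}
wrist {'vfov': 61.2722, 'cx': 258.6891, 'cy': 191.6863, 'T_tool_cam': [[0.0014, 0.9678, 0.2516, 0.0703], [1.0, -0.0014, -0.0002, -0.0002], [0.0002, 0.2516, -0.9678, -0.166], [0.0, 0.0, 0.0, 1.0]]}
```

View pics/a.png

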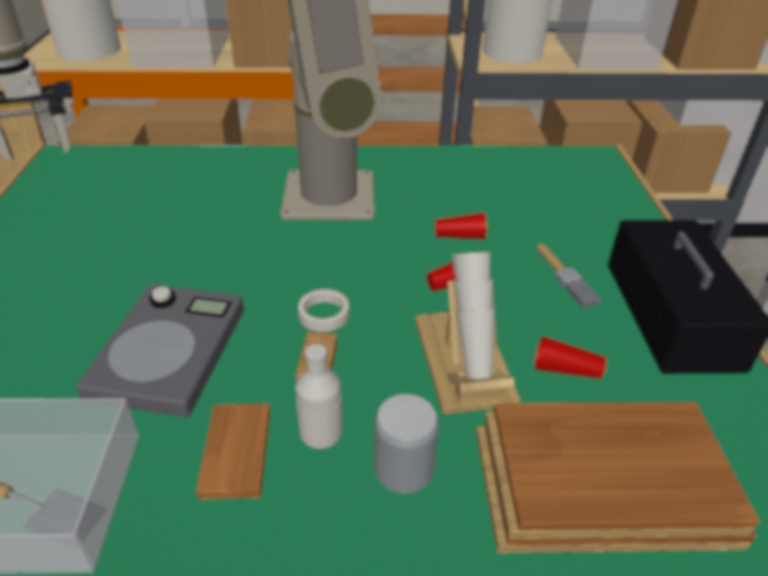

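View pics/b.png

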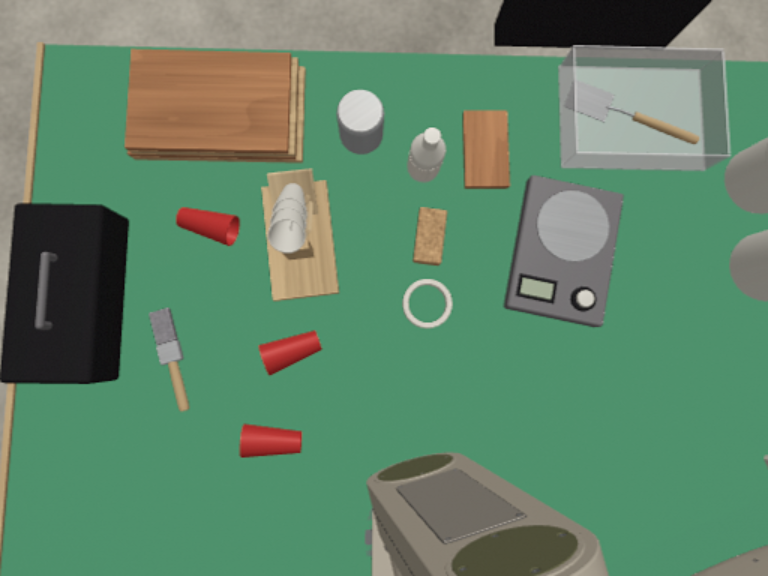

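Top view (768×576): white nested pile in the cradle at (288,215), mouth towards the robot; scale pan (573,226), tare button (583,298). Look-alikes: the three red lying pots at (208,225), (290,352) and (270,441), which are the wrong colour and not in the cradle. The white pot topmost at (288,235) is the one meant.

```bash
cat > h.py <<'E'
import numpy as np,cv2
from scipy.spatial.transform import Rotation as R
def ray(c,u,v,T=None):
    T=c["cam_to_world"] if T is None else T
    f=c["image"].shape[0]/2/np.tan(np.radians(c["vfov"])/2)
    d=np.array([(u-c["cx"])/f,-(v-c["cy"])/f,-1]);T=np.array(T)
    return T[:3,3],T[:3,:3]@d
def onz(c,u,v,z,T=None):
    o,d=ray(c,u,v,T);return o+d*(z-o[2])/d[2]
def proj(c,p,T=None):
    T=np.array(c["cam_to_world"] if T is None else T)
    f=c["image"].shape[0]/2/np.tan(np.radians(c["vfov"])/2)
    q=np.linalg.inv(T)@np.r_[p,1];return c["cx"]+f*q[0]/-q[2],c["cy"]-f*q[1]/-q[2]
def wT(s,c):
    M=np.eye(4);M[:3,:3]=R.from_rotvec(s["orientation"]).as_matrix();M[:3,3]=s["tool_pos"];return M@np.array(c["T_tool_cam"])
E
python3 - <<'E'
from h import *
from plant import eyes
c=eyes.read_camera("top");im=c["image"];hsv=cv2.cvtColor(im,cv2.COLOR_RGB2HSV)
def big(m,x0,x1,y0,y1):
    z=np.zeros_like(m);z[y0:y1,x0:x1]=m[y0:y1,x0:x1]
    z=cv2.morphologyEx(z,cv2.MORPH_OPEN,np.ones((3,3)))
    k=cv2.findContours(z,cv2.RETR_EXTERNAL,cv2.CHAIN_APPROX_NONE)[0];return max(k,key=cv2.contourArea)
def rect(k,z):
    P=np.array([onz(c,u,v,z)[:2] for u,v in cv2.convexHull(k)[:,0]],np.float32)*1000
    r=cv2.minAreaRect(P);print("rect mm",np.round(r[0]),np.round(r[1]),round(r[2],1),np.round(cv2.boxPoints(r)).tolist())
notg=(~((hsv[...,0]>60)&(hsv[...,0]<95)&(hsv[...,1]>80))).astype(np.uint8)*255
k=big(notg,325,425,105,225);rect(k,.046)
k=big(notg,165,235,105,210);rect(k,.015)
pan=((hsv[...,1]<40)&(hsv[...,2]>120)).astype(np.uint8)*255
k=big(pan,340,415,115,185);e=cv2.fitEllipse(k);print("pan",e,onz(c,*e[0],.06))
k=big(pan,372,405,185,212);e=cv2.fitEllipse(k);print("btn",e,onz(c,*e[0],.055))
cr=cv2.resize(im[105:215,165:245],None,fx=5,fy=5,interpolation=cv2.INTER_CUBIC)
cv2.imwrite("pics/c.png",cr[:,:,::-1])
E
```

```text
rect mm [ 553. -259.] [195. 272.] 78.9 [[401.0, -328.0], [668.0, -381.0], [705.0, -190.0], [439.0, -137.0]]
rect mm [585. 261.] [259. 132.] 7.6 [[447.0, 309.0], [465.0, 178.0], [722.0, 212.0], [704.0, 343.0]]
pan ((372.6043395996094, 150.31971740722656), (59.46211624145508, 64.93791198730469), 56.92341613769531) [ 0.59753304 -0.24552621  0.06      ]
btn ((389.95416259765625, 198.28396606445312), (10.320380210876465, 10.780660629272461), 103.5172119140625) [ 0.4592132  -0.29398913  0.055     ]
```

View pics/c.png

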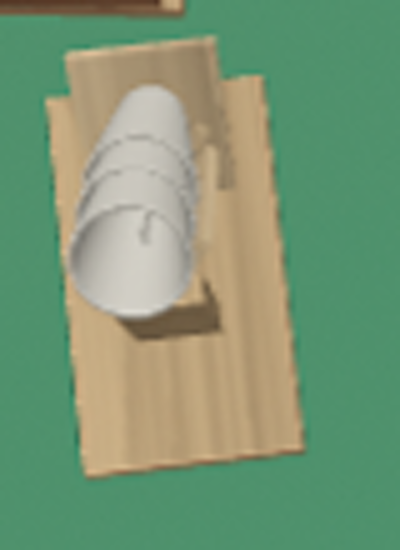

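Crop confirms: white, uppermost of the three nested pots, mouth centre at crop (130,260) → image (191,157).

```bash
cat >> h.py <<'E'
def go(p,yaw,s=None):
    from plant import read_state
    s=s or read_state();M=R.from_rotvec(s["orientation"]).as_matrix()
    y0=np.degrees(np.arctan2(M[1,0],M[0,0]));d=M.T@(np.array(p)-s["tool_pos"])*100
    print("now",np.round(s["tool_pos"],4),"yaw",round(y0,2),"tilt z",np.round(M[:,2],4),"-> d(cm)",np.round(d,2),"roll",round(y0-yaw,2))
E
python3 - <<'E'
from h import *
from plant import eyes
c=eyes.read_camera("top")
print("mouth",onz(c,191,157,.214),"pan",onz(c,382,150.7,.06))
go([.54,.255,.38],7)
E
```

```text
mouth [0.53948573 0.2545781  0.214     ] pan [ 0.59687958 -0.27297154  0.06      ]
now [ 0.205  -0.5636  0.2181] yaw 19.99 tilt z [-2.e-04  8.e-04 -1.e+00] -> d(cm) [ 59.46 -65.5  -16.13] roll 12.99
```

play_rows --targets '[0,0,-8,0,0,0,-16,0,3,-3,-16,0,6,-6,-16,4,9,-9.5,-16,13,11.5,-12.5,-16,13,14.3,-15.6,-16,13,17,-18.6,-16,13]'

```text
t: 0.92
tool_pos: [0.2899, -0.3585, 0.3786]
orientation: [3.135, 0.19, 0.001]
force: [0.7, -0.7, -0.4]
opening: 0.0927
gripper_force: 0.0
```

```bash
python3 -c "
from h import *
go([.54,.255,.38],7)"
```

```text
now [ 0.2899 -0.3585  0.3786] yaw 6.93 tilt z [ 8.0e-04 -1.1e-03 -1.0e+00] -> d(cm) [ 32.23 -57.88  -0.18] roll -0.07
```

play_rows --targets '[2,-3.5,0,0,4,-7,0,0,6,-10.5,0,0,8,-14,0,0,10,-17.5,0,0,12,-21,0,0,14,-24.5,0,0,16,-28,0,0]'

```text
t: 1.58
tool_pos: [0.4146, -0.0607, 0.3782]
orientation: [3.135, 0.191, 0.001]
force: [0.2, -0.6, 1.0]
opening: 0.0932
gripper_force: 0.0
```

play_rows --targets '[2,-3.5,0,0,4,-7,0,0,6,-10.5,0,0,8,-14,0,0,10,-17.5,0,0,12,-21,0,0,14,-24.5,0,0,16,-28,0,0]'

```text
t: 2.25
tool_pos: [0.5395, 0.2369, 0.3778]
orientation: [3.136, 0.192, 0.0]
force: [0.5, 0.0, 1.2]
opening: 0.093
gripper_force: 0.0
```

play_rows --targets '[0,0,0,0,0,0,0,0]'

```text
t: 2.42
tool_pos: [0.539, 0.2365, 0.3758]
orientation: [3.135, 0.196, -0.005]
force: [-0.8, -0.6, 0.9]
opening: 0.0931
gripper_force: 0.0
```

Run:
```python
from h import *
from plant import eyes,read_state
s=read_state();c=eyes.read_camera("wrist");go([.54,.255,.38],7,s)
T=wT(s,c);print("mouth pred px",proj(c,[.5395,.2545,.214],T))
cv2.imwrite("pics/w1.png",cv2.resize(c["image"],(768,576))[:,:,::-1]);np.save("w1.npy",{"c":c,"T":T},allow_pickle=True)
```

```text
now [0.539  0.2365 0.3758] yaw 7.16 tilt z [-0.0034 -0.0011 -1.    ] -> d(cm) [ 0.33 -1.82 -0.42] roll 0.16
mouth pred px (np.float64(241.6601477115753), np.float64(174.4463856803543))
```

View pics/w1.png

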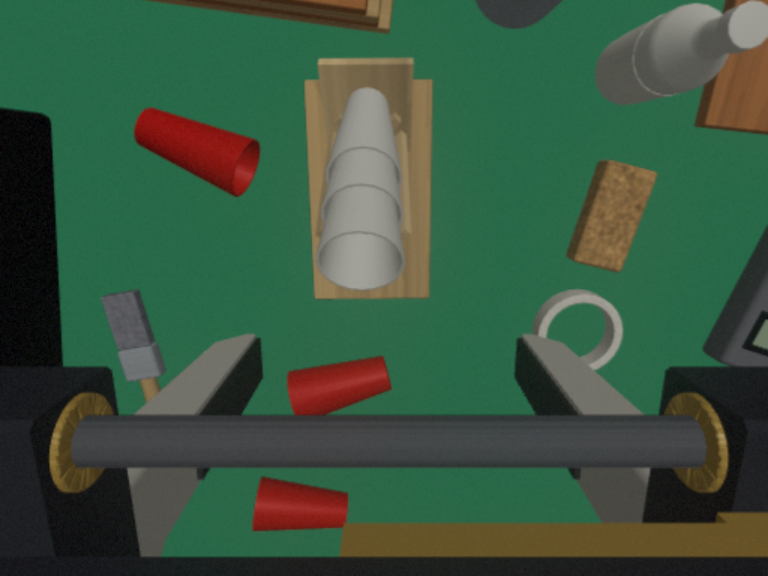

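Mouth ellipse at (361,260) of 768 view, i.e. (240.7,173.5), within 1 px of the prediction. Grasp 20 mm below the rim on the axis.

```bash
python3 -c "
from h import *
go([.551,.256,.179],7)"
```

```text
now [0.539  0.2352 0.377 ] yaw 7.07 tilt z [-1.7e-03 -9.0e-04 -1.0e+00] -> d(cm) [ 1.48 -1.93 19.79] roll 0.07
```

play_rows --targets '[1.4,-1.9,2,0,1.4,-1.9,5,0,1.4,-1.9,8,0,1.4,-1.9,11,0,1.4,-1.9,14,0,1.4,-1.9,17,0,1.4,-1.9,19,0,1.4,-1.9,19.8,0]'

```text
t: 3.13
tool_pos: [0.5489, 0.253, 0.1768]
orientation: [3.134, 0.189, -0.006]
force: [0.3, 0.5, -1.1]
opening: 0.0931
gripper_force: 0.0
```

play_rows --targets '[0,0,0,0,0,0,0,0]'

```text
t: 3.3
tool_pos: [0.5513, 0.2545, 0.1816]
orientation: [-3.136, -0.19, -0.003]
force: [0.2, -0.3, 1.2]
opening: 0.0932
gripper_force: 0.0
```

Run:
```python
from h import *
from plant import eyes,read_state
go([.551,.256,.179],7)
c=eyes.read_camera("wrist")
cv2.imwrite("pics/w2.png",cv2.resize(c["image"],(640,480))[:,:,::-1])
```

```text
now [0.5513 0.2545 0.1816] yaw 6.92 tilt z [ 1.6e-03  4.0e-04 -1.0e+00] -> d(cm) [-0.01 -0.15  0.26] roll -0.08
```

View pics/w2.png

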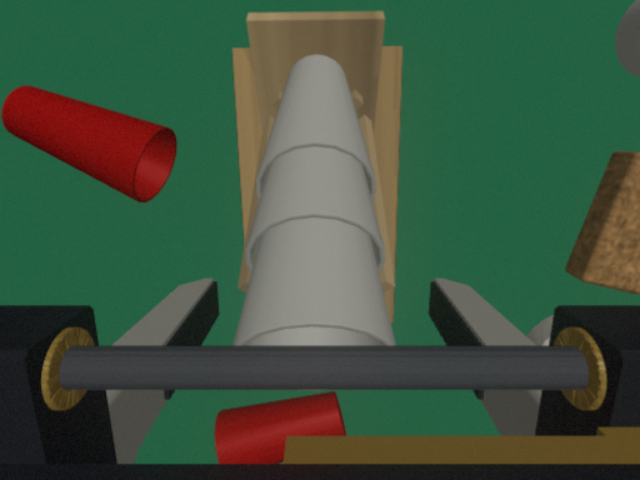

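Pot (rim at (317,337)) stands between the fingers (inner edges x≈216 and 431), about 1.5 mm off centre; correct and close.

play_rows --targets '[0,-0.15,0.1,0,0,-0.15,0.1,0,0,-0.15,0.1,0,0,-0.15,0.1,0,0,-0.15,0.1,0,0,-0.15,0.1,0,0,-0.15,0.1,0,0,-0.15,0.1,0]' --grip 4.5 --grip_force 12

```text
t: 4.02
tool_pos: [0.5506, 0.2569, 0.1791]
orientation: [-3.135, -0.192, -0.0]
force: [-1.1, 1.2, 1.3]
opening: 0.06
gripper_force: 11.8
```

play_rows --targets '[0,0,0,0,0,0,0,0,0,0,0,0,0,0,0,0]'

```text
t: 4.35
tool_pos: [0.5506, 0.2569, 0.1791]
orientation: [-3.136, -0.191, -0.0]
force: [-2.2, 0.9, 1.6]
opening: 0.0604
gripper_force: 11.8
```

play_rows --targets '[-0.29,0,-0.41,0,-0.86,0,-1.23,0,-1.43,0,-2.05,0,-2.0,0,-2.87,0,-2.58,0,-3.69,0,-3.15,0,-4.5,0,-3.73,0,-5.32,0,-4.3,0,-6.14,0]'

```text
t: 5.02
tool_pos: [0.5073, 0.2514, 0.2415]
orientation: [-3.136, -0.191, -0.001]
force: [-0.3, 0.3, -1.0]
opening: 0.0601
gripper_force: 11.8
```

play_rows --targets '[-0.57,0,-0.82,0,-1.15,0,-1.64,0,-1.72,0,-2.46,0,-1.72,0,-4,0,-1.72,0,-6,0,-1.72,0,-8,0,-1.72,0,-8,0,-1.72,0,-8,0]'

```text
t: 5.68
tool_pos: [0.4913, 0.2497, 0.3219]
orientation: [-3.135, -0.191, -0.004]
force: [-0.6, 0.4, -1.5]
opening: 0.0603
gripper_force: 11.8
```

Run:
```python
from h import *
from plant import eyes,read_state
go([.4,-.2,.25],-11.2)
c=eyes.read_camera("wrist");a=cv2.resize(c["image"],(400,300))
c=eyes.read_camera("scene");b=cv2.resize(c["image"][130:290,220:433],(400,300))
cv2.imwrite("pics/w3.png",np.hstack([a,b])[:,:,::-1])
```

```text
now [0.4913 0.2497 0.3219] yaw 6.98 tilt z [ 0.0028  0.0011 -1.    ] -> d(cm) [-14.55  43.53   7.11] roll 18.18
```

View pics/w3.png

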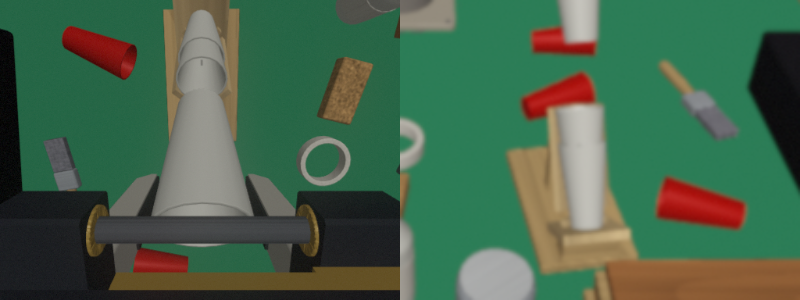

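Left: pot held, still tilted, clear of the middle pot whose mouth is seen at (203,75). Right: two pots remain in the cradle. The tool can't tilt, so I'll turn the pot upright in the light grip by pushing its foot against the scale's fixed near end face.

```bash
python3 -c "
from h import *
go([.343,-.217,.2],-11.2)"
```

```text
now [0.4904 0.2493 0.3192] yaw 6.99 tilt z [-1.3e-03 -5.0e-04 -1.0e+00] -> d(cm) [-20.28  44.49  11.97] roll 18.19
```

play_rows --targets '[-0.7,1.5,0,0,-2,4.4,0,2,-3.3,7.3,0,4,-4.7,10.2,0,6,-6,13.1,0,8,-7.3,16,0,10,-8.6,18.9,0,12,-10,21.8,0,14]'

```text
t: 6.45
tool_pos: [0.4167, 0.0198, 0.3185]
orientation: [3.136, -0.194, -0.004]
force: [-0.2, -0.6, -0.5]
opening: 0.0608
gripper_force: 11.8
```

```bash
python3 -c "
from h import *
go([.343,-.217,.2],-11.2)"
```

```text
now [0.4167 0.0198 0.3185] yaw -7.09 tilt z [-2.6e-03  2.0e-04 -1.0e+00] -> d(cm) [-4.36 24.4  11.87] roll 4.11
```

play_rows --targets '[-0.6,3,1,1,-1.2,6,2,2,-1.8,9,4,3,-2.4,12,6,4,-3,15.5,8,4.1,-3.6,19,10,4.1,-4.1,22.5,11.5,4.1,-4.3,24.3,11.8,4.1]'

```text
t: 7.12
tool_pos: [0.3422, -0.2163, 0.1975]
orientation: [-3.124, 0.307, 0.009]
force: [0.6, 1.5, -0.5]
opening: 0.0604
gripper_force: 11.8
```

play_rows --targets '[0,0,0,0,0,0,0,0]'

```text
t: 7.28
tool_pos: [0.3444, -0.2149, 0.2006]
orientation: [-3.124, 0.308, 0.004]
force: [0.1, -0.2, -0.9]
opening: 0.0601
gripper_force: 11.8
```

Run:
```python
from h import *
from plant import eyes,read_state
s=read_state();go([.343,-.217,.086],-11.2,s)
c=eyes.read_camera("wrist");T=wT(s,c)
for p in ([.401,-.328,.046],[.439,-.137,.046],[.597,-.270,.06],[.458,-.290,.052]): print(np.round(np.array(proj(c,p,T))*1.5))
cv2.imwrite("pics/w4.png",cv2.resize(c["image"],(768,576))[:,:,::-1])
```

```text
now [ 0.3444 -0.2149  0.2006] yaw -11.27 tilt z [-0.0026  0.0024 -1.    ] -> d(cm) [-0.07  0.25 11.46] roll -0.07
[547. 148.]
[240. 148.]
[ 399. -221.]
[476.  63.]
```

View pics/w4.png

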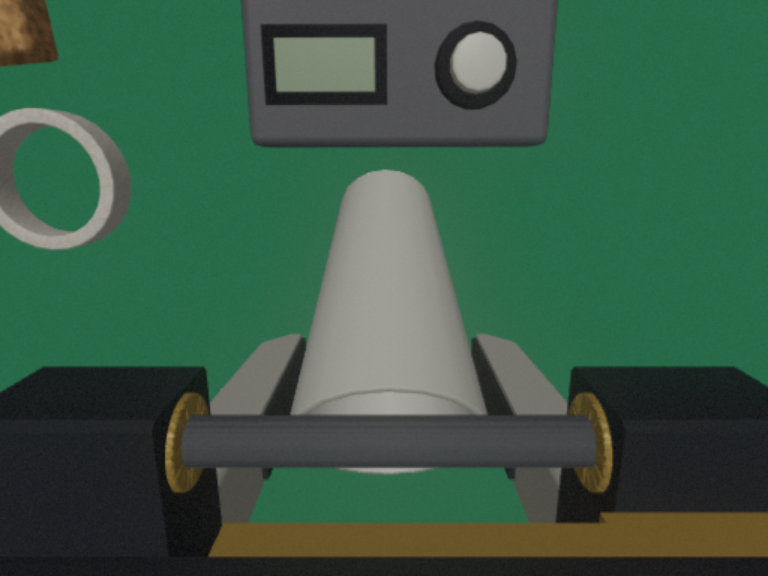

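Front edge of the scale at row ≈142, parallel to the gripper; pot foot at (387,172) in front of it; tare button (479,62).

play_rows --targets '[0,0,2,0,0,0,4.5,0,0,0,7,0,0,0,9,0,0,0,10.5,0,0,0,11.4,0,0,0,11.4,0]'

```text
t: 7.92
tool_pos: [0.345, -0.2131, 0.0865]
orientation: [-3.125, 0.301, 0.004]
force: [-0.5, 1.3, -0.7]
opening: 0.0601
gripper_force: 11.8
```

play_rows --targets '[0.5,0,0,0,1.0,0,0,0,1.5,0,0,0,2.0,0,0,0,2.5,0,0,0,3,0,0,0,3.3,0,0,0,3.5,0,0,0]' --grip_force 5

```text
t: 8.58
tool_pos: [0.3805, -0.2219, 0.0884]
orientation: [3.127, -0.304, 0.0]
force: [0.3, -0.1, -0.8]
opening: 0.0602
gripper_force: 4.7
```

Run:
```python
from h import *
from plant import eyes,read_state
s=read_state();go([.401,-.228,.086],-11.2,s)
c=eyes.read_camera("wrist");a=cv2.resize(c["image"],(400,300))
c=eyes.read_camera("scene");b=cv2.resize(c["image"][100:220,40:200],(400,300))
cv2.imwrite("pics/w5.png",np.hstack([a,b])[:,:,::-1])
```

```text
now [ 0.3805 -0.2219  0.0884] yaw -11.11 tilt z [ 0. -0. -1.] -> d(cm) [2.13 0.2  0.24] roll 0.09
```

View pics/w5.png

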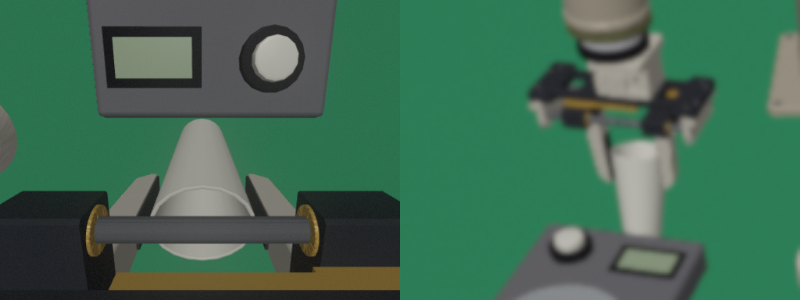

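Left: pot foot in contact with the scale's edge (200,120), tilt visibly reduced. Continue.

play_rows --targets '[0.4,0,0,0,0.8,0,0,0,1.2,0,0,0,1.5,0,0,0,1.75,0,0,0,1.9,0,0,0,1.9,0,0,0]'

```text
t: 9.27
tool_pos: [0.399, -0.2255, 0.0883]
orientation: [-3.127, 0.304, 0.0]
force: [0.4, 0.1, -0.1]
opening: 0.0594
gripper_force: 4.7
```

```bash
cat > tilt.py <<'E'
from h import *
from plant import eyes,read_state
import sys
s=read_state();c=eyes.read_camera("wrist");T=wT(s,c)
M=R.from_rotvec(s["orientation"]).as_matrix();G=np.array(s["tool_pos"])-M[:,2]*.019;x=M[:,0];z=np.array([0,0,1.])
print("G",np.round(G,4),"yaw",np.degrees(np.arctan2(M[1,0],M[0,0])),s["force"],s["opening"])
for s0 in (90,98):
  for th in (-5,0,5,10,15):
    t=np.radians(th);a=z*np.cos(t)-x*np.sin(t);d=x*np.cos(t)+z*np.sin(t)
    B=G-a*s0/1000
    print(s0,th,"rows*1.5: footfront",*[round(proj(c,q,T)[1]*1.5) for q in (B+d*.02,B+a*.11+d*.031,B+a*.11-d*.031)],"lowest z",round((B-abs(np.sin(t))*.02*z)[2]*1000))
a=cv2.resize(c["image"],(768,576));cv2.imwrite(sys.argv[1],a[:,:,::-1])
E
python3 tilt.py pics/w6.png
```

```text
G [ 0.399  -0.2255  0.1073] yaw -11.10522987625836 [ 0.37895076  0.09718004 -0.12090758] 0.05937258242544639
90 -5 rows*1.5: footfront 280 300 504 lowest z 16
90 0 rows*1.5: footfront 265 309 503 lowest z 17
90 5 rows*1.5: footfront 250 318 502 lowest z 16
90 10 rows*1.5: footfront 236 329 499 lowest z 15
90 15 rows*1.5: footfront 221 340 496 lowest z 15
98 -5 rows*1.5: footfront 277 295 489 lowest z 8
98 0 rows*1.5: footfront 262 301 486 lowest z 9
98 5 rows*1.5: footfront 246 307 483 lowest z 8
98 10 rows*1.5: footfront 231 315 480 lowest z 7
98 15 rows*1.5: footfront 215 323 475 lowest z 7
```

View pics/w6.png

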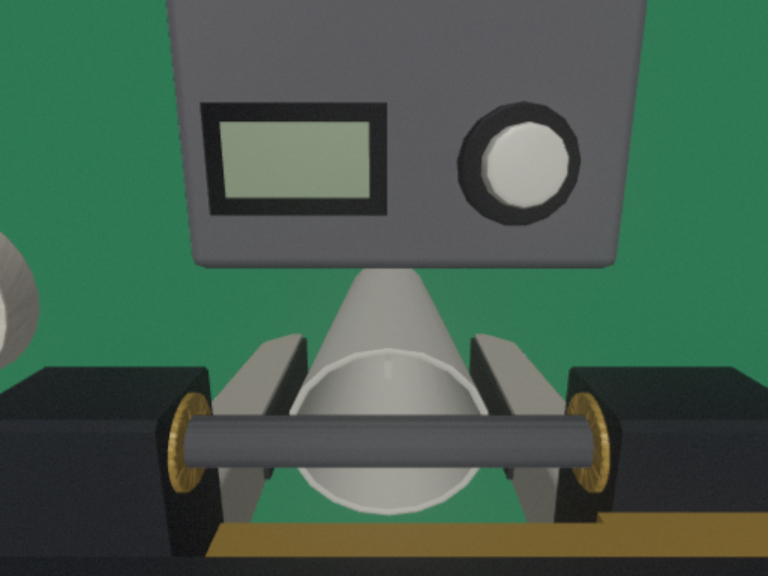

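Rim ellipse spans rows 350–514 and columns 292–487; some backward tilt remains. Solve for tilt.

```bash
cat > fit.py <<'E'
from h import *
from plant import eyes,read_state
from scipy.optimize import least_squares
import sys
f0,b0,l0,r0,e0=map(float,sys.argv[1:6])
s=read_state();c=eyes.read_camera("wrist");T=wT(s,c)
M=R.from_rotvec(s["orientation"]).as_matrix();G=np.array(s["tool_pos"])-M[:,2]*.019;x=M[:,0];y=M[:,1];z=np.array([0,0,1.])
e=onz(c,388/1.5,e0/1.5,.046,T);print("edge ahead of G mm",(e-G)@x*1000)
def P(v):
    t=v[1]*10/57.2958;a=z*np.cos(t)-x*np.sin(t);d=x*np.cos(t)+z*np.sin(t)
    C=G+x*v[0]/100+a*v[2]/100   # mouth centre
    an=np.radians(np.arange(0,360,3))
    q=np.array([proj(c,C+.031*(d*np.cos(k)+y*np.sin(k)),T) for k in an])*1.5
    return [q[:,1].min()-f0,q[:,1].max()-b0,np.ptp(q[:,0])-(r0-l0)],C,a
o=least_squares(lambda v:P(v)[0],[0,1,2])
_,C,a=P(o.x);B=C-.11*a
print("axis shift x mm",o.x[0]*10,"tilt",o.x[1]*10,"rim above G mm",o.x[2]*10,"res",o.fun,"foot-centre rel G",(B-G)@x*1000,(B-G)[2]*1000,"B",B)
E
python3 fit.py 350 514 292 487 266
```

```text
edge ahead of G mm 25.610211764392222
axis shift x mm -14.39001866727759 tilt 4.976436760337407 rim above G mm 9.147848339971318 res [-3.97903932e-13  0.00000000e+00  5.68434189e-14] foot-centre rel G -5.621334037885015 -100.47085330182941 B [ 0.39320291 -0.22432672  0.00680917]
```

```bash
python3 fit.py 390 472 293 485 141
cat >> fit.py <<'E'
for v in ([0,3.5,2],[0,3.5,1.5],[-.8,3.5,2],[0,.5,2],[-.8,.5,2],[-.8,.5,1.2]): print(v,np.round(np.array(P(v)[0])+[f0,b0,r0-l0]))
E
python3 fit.py 350 514 292 487 266 | tail -6
```

```text
edge ahead of G mm 78.0189328727178
axis shift x mm -13.238684222829901 tilt 34.50510073801377 rim above G mm 6.892989234032026 res [ 3.41060513e-13 -1.13686838e-13 -1.13686838e-13] foot-centre rel G 45.19575911517632 -84.98205826204087 B [ 0.4429119  -0.23409906  0.0222512 ]
[0, 3.5, 2] [390. 476. 208.]
[0, 3.5, 1.5] [372. 462. 203.]
[-0.8, 3.5, 2] [418. 496. 205.]
[0, 0.5, 2] [318. 502. 214.]
[-0.8, 0.5, 2] [346. 523. 211.]
[-0.8, 0.5, 1.2] [334. 504. 201.]
```

The pads hold the cone about 10 mm above the grasp point, so ~10° tilt remains. Push ~9 mm further.

play_rows --targets '[0.3,0,0,0,0.5,0,0,0,0.7,0,0,0,0.9,0,0,0,0.9,0,0,0]'

```text
t: 9.88
tool_pos: [0.4079, -0.2273, 0.0884]
orientation: [3.127, -0.304, 0.0]
force: [-1.0, 0.5, -0.6]
opening: 0.0592
gripper_force: 4.7
```

```bash
python3 tilt.py pics/w7.png >/dev/null; sed -i 's/^for v in.*/for v in ([-.6,t,h] for t in (-.5,0,.5,1) for h in (1.6,2)): print(v,np.round(np.array(P(v)[0])+[f0,b0,r0-l0]))/' fit.py; python3 fit.py 350 514 292 487 266 | sed 2d
python3 - <<'E'
import cv2,numpy as np
a=cv2.imread('pics/w7.png');g=cv2.cvtColor(a,cv2.COLOR_BGR2GRAY)
print(g[270:400:2,388].tolist());print(g[468:540:2,388].tolist())
cv2.imwrite('pics/w7c.png',a[200:576,150:650])
E
```

```text
edge ahead of G mm 25.597856375885023
[-0.6, -0.5, 1.6] [318. 513. 207.]
[-0.6, -0.5, 2] [321. 521. 213.]
[-0.6, 0, 1.6] [325. 511. 207.]
[-0.6, 0, 2] [330. 520. 212.]
[-0.6, 0.5, 1.6] [333. 508. 206.]
[-0.6, 0.5, 2] [339. 518. 212.]
[-0.6, 1, 1.6] [342. 505. 206.]
[-0.6, 1, 2] [350. 515. 211.]
[91, 92, 93, 93, 91, 85, 78, 73, 68, 119, 140, 139, 138, 140, 140, 140, 139, 140, 140, 140, 140, 139, 140, 140, 140, 141, 140, 140, 141, 140, 140, 141, 140, 141, 140, 140, 141, 163, 182, 174, 163, 150, 148, 149, 149, 147, 148, 148, 148, 148, 148, 149, 149, 162, 172, 173, 173, 172, 173, 173, 172, 173, 168, 156, 155]
[137, 154, 155, 154, 154, 155, 154, 154, 155, 154, 154, 154, 154, 155, 155, 154, 154, 155, 154, 155, 155, 154, 155, 154, 157, 174, 176, 150, 108, 102, 101, 102, 102, 101, 102, 102]
```

View pics/w7c.png

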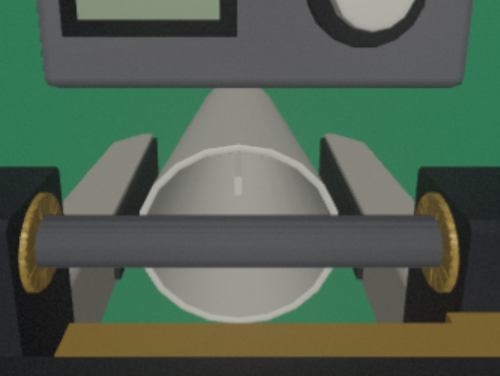

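Rim now rows 344–523 (upright ≈ 190 px span), so ≈4–5° left. Push 7 mm more.

play_rows --targets '[0.3,0,0,0,0.5,0,0,0,0.7,0,0,0,0.7,0,0,0]'

```text
t: 10.32
tool_pos: [0.4148, -0.2286, 0.0884]
orientation: [3.127, -0.304, 0.0]
force: [-0.5, 0.0, -0.5]
opening: 0.0588
gripper_force: 4.7
```

```bash
cat > rows.py <<'E'
from h import *
from plant import eyes
c=eyes.read_camera("wrist");g=cv2.cvtColor(cv2.resize(c["image"],(768,576)),cv2.COLOR_RGB2GRAY).astype(int)[:,380:396].mean(1)
d=np.diff(g)
print("front candidates",[(i,round(d[i],1)) for i in range(290,370) if abs(d[i])>5],"back",[(i,round(d[i],1)) for i in range(480,545) if abs(d[i])>8])
E
python3 rows.py
```

```text
front candidates [(301, np.float64(10.6)), (302, np.float64(33.6)), (303, np.float64(12.1)), (340, np.float64(5.5)), (341, np.float64(24.1)), (342, np.float64(16.5)), (343, np.float64(9.6)), (346, np.float64(-5.2)), (347, np.float64(-5.8)), (350, np.float64(8.6)), (369, np.float64(-6.0))] back [(521, np.float64(-11.0)), (522, np.float64(-15.3)), (523, np.float64(-13.1))]
```

Rim rows 341–522: only ~3–4° tilt left, which the flat foot will level by itself. Back off, lift, and carry over the pan.

play_rows --targets '[-1,0,-1,0,-1.5,0,-4,0,-1.5,0,-7,0,-1.5,0,-9.5,0,-1.5,0,-10,0,-1.5,0,-10,0]' --grip_force 6

```text
t: 10.87
tool_pos: [0.401, -0.2266, 0.1907]
orientation: [3.124, -0.304, 0.007]
force: [0.3, -0.5, -1.0]
opening: 0.0586
gripper_force: 5.7
```

```bash
python3 tilt.py pics/w8.png | head -12; python3 rows.py; python3 -c "
from h import *
go([.604,-.273,.19],-11.2)"
```

```text
G [ 0.4009 -0.2265  0.2097] yaw -11.115534632007131 [ 0.30430995 -0.48325894 -0.97623395] 0.05864719397183733
90 -5 rows*1.5: footfront 281 300 504 lowest z 118
90 0 rows*1.5: footfront 266 309 503 lowest z 120
90 5 rows*1.5: footfront 251 318 501 lowest z 118
90 10 rows*1.5: footfront 237 328 499 lowest z 118
90 15 rows*1.5: footfront 222 339 496 lowest z 118
98 -5 rows*1.5: footfront 278 295 488 lowest z 110
98 0 rows*1.5: footfront 263 301 486 lowest z 112
98 5 rows*1.5: footfront 247 307 483 lowest z 110
98 10 rows*1.5: footfront 231 314 480 lowest z 110
98 15 rows*1.5: footfront 216 323 475 lowest z 110
front candidates [(346, np.float64(8.8)), (347, np.float64(18.4)), (352, np.float64(-5.4)), (353, np.float64(-6.8))] back [(515, np.float64(9.6)), (520, np.float64(-13.4)), (521, np.float64(-26.2)), (522, np.float64(-13.5))]
now [ 0.3993 -0.2254  0.1872] yaw -11.11 tilt z [-8.e-04  6.e-04 -1.e+00] -> d(cm) [21.    0.73 -0.3 ] roll 0.09
```

View pics/w8.png

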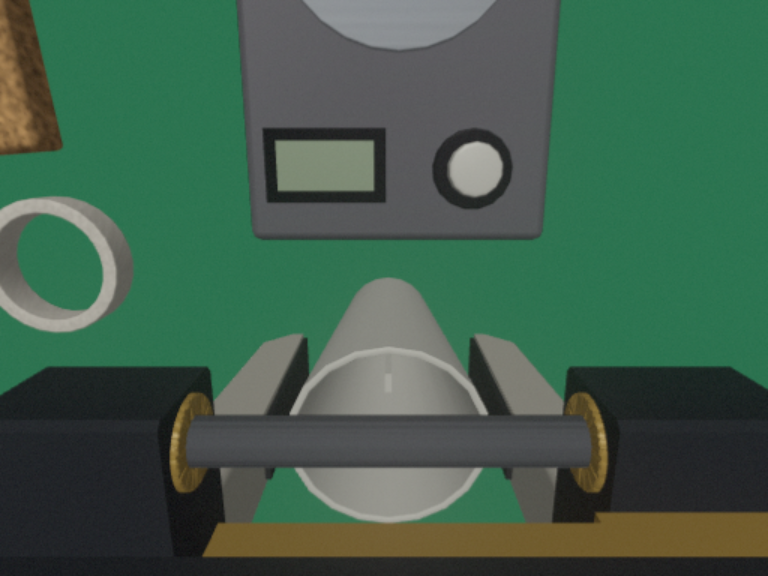

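That's the picture budget used up (one over, in fact); from here on I measure numerically only. Foot front row 277, rim 347–521.

```bash
cat > fit2.py <<'E'
from h import *
from plant import eyes,read_state
from scipy.optimize import least_squares
import sys
ob=np.array(list(map(float,sys.argv[1:4])))
s=read_state();c=eyes.read_camera("wrist");T=wT(s,c)
M=R.from_rotvec(s["orientation"]).as_matrix();G=np.array(s["tool_pos"])-M[:,2]*.019;x=M[:,0];y=M[:,1];z=np.array([0,0,1.])
def P(v):
    t=v[1]*10/57.2958;a=z*np.cos(t)-x*np.sin(t);d=x*np.cos(t)+z*np.sin(t)
    C=G+x*v[0]/100+a*v[2]/100;B=C-.11*a
    return np.array([proj(c,B+.02*d,T)[1],proj(c,C+.031*d,T)[1],proj(c,C-.031*d,T)[1]])*1.5,B
o=least_squares(lambda v:P(v)[0]-ob,[0,1,2]);B=P(o.x)[1]
print("shift mm",o.x[0]*10,"tilt",o.x[1]*10,"h mm",o.x[2]*10,o.cost,"foot rel G x,z mm",(B-G)@x*1000,(B-G)[2]*1000)
E
python3 fit2.py 277 347 521
```

```text
shift mm -12.14915891318498 tilt 2.8465392468016364 h mm 13.965177255659231 2.1002632740604218e-26 foot rel G x,z mm -7.2892717775021 -95.90934970498105
```

play_rows --targets '[1.5,0.05,-0.3,0,4.5,0.15,-0.3,0,8,0.3,-0.3,0,11.5,0.4,-0.3,0,15,0.5,-0.3,0,18,0.6,-0.3,0,20,0.7,-0.3,0,21,0.7,-0.3,0]'

```text
t: 11.68
tool_pos: [0.6053, -0.2726, 0.1876]
orientation: [-3.125, 0.303, 0.006]
force: [0.7, -1.0, -0.7]
opening: 0.0591
gripper_force: 5.7
```

play_rows --targets '[0,0,0,0,0,0,0,0]'

```text
t: 11.85
tool_pos: [0.6034, -0.2724, 0.1886]
orientation: [-3.125, 0.304, 0.006]
force: [-1.0, -0.6, -0.5]
opening: 0.0585
gripper_force: 5.7
```

Run:
```python
from h import *
from plant import eyes,read_state
s=read_state();go([.604,-.273,.15],-11.2,s)
c=eyes.read_camera("top");im=cv2.cvtColor(c["image"],cv2.COLOR_RGB2HSV)
# pan centre again from the wrist: bright pan, low saturation
c=eyes.read_camera("wrist");T=wT(s,c);h=cv2.cvtColor(c["image"],cv2.COLOR_RGB2HSV)
m=((h[...,2]>115)&(h[...,1]<40)).astype(np.uint8);m[235:]=0
for v in (20,60,100,140,180,200):
    xs=np.where(m[v])[0]
    if len(xs): print(v,xs.min(),xs.max(),len(xs))
xs=np.where(m[:,256])[0];print("col256",xs.min(),xs.max())
p=[.597,-.2725,.06];print("pan px pred",proj(c,p,T),[np.round(proj(c,[.597+.07*np.cos(a),-.2725+.07*np.sin(a),.06],T)).tolist() for a in np.radians([-101,-56,-11,34,79])])
```

```text
now [ 0.6034 -0.2724  0.1886] yaw -11.09 tilt z [-0.0037  0.0019 -1.    ] -> d(cm) [0.08 0.06 3.86] roll 0.11
20 222 373 82
140 203 315 113
180 186 332 147
200 187 331 143
col256 0 234
pan px pred (np.float64(260.89039963369464), np.float64(190.84311477158613)) [[336.0, 191.0], [316.0, 138.0], [261.0, 114.0], [206.0, 138.0], [186.0, 191.0]]
```

Pan position confirmed within ~1 mm. Lower.

play_rows --targets '[0,0,1,0,0,0,2.2,0,0,0,3.2,0,0,0,3.9,0,0,0,4.3,0,0,0,4.3,0]'

```text
t: 12.45
tool_pos: [0.6033, -0.2725, 0.1463]
orientation: [-3.126, 0.304, 0.004]
force: [0.2, -0.2, -0.6]
opening: 0.0587
gripper_force: 5.7
```

play_rows --targets '[0,0,0.1,0,0,0,0.2,0,0,0,0.3,0,0,0,0.4,0,0,0,0.5,0,0,0,0.6,0,0,0,0.7,0,0,0,0.7,0]' --grip_force 3

```text
t: 13.12
tool_pos: [0.6042, -0.2729, 0.141]
orientation: [-3.127, 0.304, 0.001]
force: [-0.0, -0.1, -1.3]
opening: 0.059
gripper_force: 2.9
```

```bash
python3 rows.py
python3 - <<'E'
from plant import read_state
s=read_state();print(s["force"],s["opening"],s["tool_pos"])
E
```

```text
front candidates [(347, np.float64(9.2)), (348, np.float64(13.4)), (349, np.float64(10.6)), (354, np.float64(-5.1))] back [(515, np.float64(9.2)), (520, np.float64(-11.3)), (521, np.float64(-26.2)), (522, np.float64(-14.5)), (523, np.float64(-9.1))]
[-0.3448553  -0.40661238 -0.95391468] 0.05892106729136778 [ 0.60428421 -0.27295947  0.14116048]
```

play_rows --targets '[0,0,0.08,0,0,0,0.16,0,0,0,0.24,0,0,0,0.32,0,0,0,0.4,0,0,0,0.4,0]'

```text
t: 13.67
tool_pos: [0.6043, -0.2729, 0.137]
orientation: [-3.127, 0.304, 0.001]
force: [-0.3, -0.3, -0.7]
opening: 0.059
gripper_force: 2.9
```

```bash
python3 rows.py
```

```text
front candidates [(348, np.float64(14.2)), (349, np.float64(13.1)), (354, np.float64(-5.5)), (355, np.float64(-5.1))] back [(515, np.float64(8.4)), (519, np.float64(-11.6)), (520, np.float64(-16.8)), (521, np.float64(-24.3)), (522, np.float64(-9.6))]
```

play_rows --targets '[0,0,0.08,0,0,0,0.16,0,0,0,0.24,0,0,0,0.32,0,0,0,0.4,0,0,0,0.4,0]'

```text
t: 14.22
tool_pos: [0.6049, -0.2733, 0.1341]
orientation: [3.126, -0.304, 0.002]
force: [0.7, 0.2, 5.1]
opening: 0.0587
gripper_force: 3.0
```

```bash
python3 rows.py
```

```text
front candidates [(350, np.float64(13.6)), (351, np.float64(11.8)), (352, np.float64(7.2)), (357, np.float64(-5.5))] back [(521, np.float64(-16.4)), (522, np.float64(-22.1)), (523, np.float64(-20.0))]
```

Contact on the pan (5 N). Ease off slightly and release.

play_rows --targets '[0,0,-0.1,0,0,0,-0.1,0,0,0,-0.1,0]'

```text
t: 14.52
tool_pos: [0.6043, -0.273, 0.1342]
orientation: [-3.127, 0.304, 0.0]
force: [0.8, 0.3, 3.0]
opening: 0.0587
gripper_force: 2.9
```

play_rows --targets '[0,0,0,0,0,0,0,0,0,0,0,0,0,0,0,0,0,0,0,0,0,0,0,0]' --grip 6.6

```text
t: 15.02
tool_pos: [0.6043, -0.2729, 0.1342]
orientation: [-3.127, 0.304, 0.0]
force: [-0.2, -0.0, -0.3]
opening: 0.0659
gripper_force: 0.0
```

```bash
python3 rows.py; python3 fit2.py 277 341 520 >/dev/null
python3 - <<'E'
from h import *
from plant import eyes,read_state
s=read_state();c=eyes.read_camera("wrist");T=wT(s,c)
x=np.array([.981,-.194,0]);F=np.array([.597,-.272,.06])
for dx in (-.01,0,.01): print(dx,[round(proj(c,F+x*(dx+r)+[0,0,.11],T)[1]*1.5) for r in (.031,-.031)])
E
```

```text
front candidates [(321, np.float64(14.3)), (322, np.float64(15.8)), (323, np.float64(9.4)), (327, np.float64(-5.1)), (345, np.float64(-6.0)), (346, np.float64(-7.9))] back [(501, np.float64(9.6)), (506, np.float64(-8.1)), (507, np.float64(-22.1)), (508, np.float64(-23.5)), (509, np.float64(-13.7))]
-0.01 [363, 543]
0 [330, 516]
0.01 [296, 489]
```

Pot stands upright: rim span 185.5 px, centred within ~3 mm. Open fully and withdraw straight up.

play_rows --targets '[0,0,0,0,0,0,0,0,0,0,0,0,0,0,0,0]' --grip 9.3

```text
t: 15.5
tool_pos: [0.6044, -0.273, 0.1344]
orientation: [3.127, -0.304, 0.0]
force: [-0.2, 0.4, 0.5]
opening: 0.0882
gripper_force: 0.0
```

play_rows --targets '[0,0,-1,0,0,0,-3,0,0,0,-6,0,0,0,-9,0,0,0,-12,0,0,0,-13,0,0,0,-13,0]'

```text
t: 16.08
tool_pos: [0.6062, -0.2739, 0.2698]
orientation: [3.124, -0.304, 0.012]
force: [0.6, -0.4, 0.2]
opening: 0.0932
gripper_force: 0.0
```

```bash
python3 -c "
from h import *
go([.440,-.290,.2],-11.2)"
```

```text
now [ 0.6062 -0.2739  0.2698] yaw -11.11 tilt z [ 0.007  -0.0039 -1.    ] -> d(cm) [-16.05   4.76   6.87] roll 0.09
```

play_rows --targets '[-2,0.6,0,0,-5,1.5,0,0,-8,2.4,0,0,-11,3.3,1,0,-13.5,4.1,4,0,-15.5,4.6,6,0,-16,4.8,6.9,0,-16,4.8,6.9,0]' --grip 0

```text
t: 16.75
tool_pos: [0.4353, -0.288, 0.1912]
orientation: [-3.123, 0.306, 0.009]
force: [0.3, 0.3, 0.3]
opening: 0.0443
gripper_force: 0.0
```

play_rows --targets '[0,0,0,0,0,0,0,0,0,0,0,0]'

```text
t: 17.0
tool_pos: [0.4398, -0.2897, 0.1969]
orientation: [3.126, -0.303, 0.003]
force: [0.2, 0.5, 0.1]
opening: 0.024
gripper_force: 0.0
```

```bash
cat > btn.py <<'E'
from h import *
from plant import eyes,read_state
s=read_state();c=eyes.read_camera("wrist");T=wT(s,c)
h=cv2.cvtColor(c["image"],cv2.COLOR_RGB2HSV);m=((h[...,2]>130)&(h[...,1]<40)).astype(np.uint8)*255
u,v=map(int,proj(c,[.458,-.291,.053],T));print("pred",u,v)
z=np.zeros_like(m);z[max(0,v-45):v+45,max(0,u-45):u+45]=m[max(0,v-45):v+45,max(0,u-45):u+45]
for k in cv2.findContours(z,cv2.RETR_EXTERNAL,cv2.CHAIN_APPROX_NONE)[0]:
    if cv2.contourArea(k)>200:
        e=cv2.fitEllipse(k);print(np.round(e[0]),np.round(e[1]),cv2.contourArea(k),"pos",onz(c,*e[0],.055,T))
go([.458,-.291,.08],-11.2,s)
E
python3 btn.py
```

```text
pred 256 163
[255. 167.] [32. 33.] 829.0 pos [ 0.45527763 -0.28868461  0.055     ]
now [ 0.4398 -0.2897  0.1969] yaw -11.07 tilt z [ 0.0021 -0.0014 -1.    ] -> d(cm) [ 1.78 -0.23 11.69] roll 0.13
```

Button at wrist pixel (255,167), position (0.456,-0.290).

play_rows --targets '[1.6,-0.2,2,0,1.6,-0.2,5,0,1.6,-0.2,8,0,1.6,-0.2,10.5,0,1.6,-0.2,12.2,0,1.6,-0.2,12.7,0,1.6,-0.2,12.7,0,1.6,-0.2,12.7,0]' --grip 0

```text
t: 17.72
tool_pos: [0.4552, -0.2908, 0.0696]
orientation: [3.126, -0.303, 0.002]
force: [-1.2, -0.9, 0.6]
opening: 0.0006
gripper_force: 0.0
```

play_rows --targets '[0,0,0.15,0,0,0,0.3,0,0,0,0.45,0,0,0,0.6,0,0,0,0.75,0,0,0,0.9,0,0,0,0.9,0]'

```text
t: 18.3
tool_pos: [0.4554, -0.2913, 0.062]
orientation: [3.125, -0.304, 0.004]
force: [-2.7, 2.8, 17.7]
opening: 0.0003
gripper_force: 8.9
```

17.7 N – bottomed out. Back off in small steps to check that there is a 6 mm spring stroke.

play_rows --targets '[0,0,-0.15,0,0,0,-0.15,0]'

```text
t: 18.47
tool_pos: [0.4552, -0.2912, 0.0623]
orientation: [3.125, -0.304, 0.004]
force: [1.8, -1.0, 6.1]
opening: 0.0003
gripper_force: 3.1
```

play_rows --targets '[0,0,-0.2,0,0,0,-0.2,0,0,0,-0.2,0]'

```text
t: 18.72
tool_pos: [0.4544, -0.2906, 0.063]
orientation: [3.126, -0.304, 0.001]
force: [3.0, -1.0, 3.5]
opening: 0.0004
gripper_force: 1.7
```

play_rows --targets '[0,0,-0.2,0,0,0,-0.2,0,0,0,-0.2,0]'

```text
t: 18.97
tool_pos: [0.4539, -0.2902, 0.0646]
orientation: [-3.126, 0.304, 0.001]
force: [1.0, -1.7, 2.2]
opening: 0.0003
gripper_force: 1.4
```

play_rows --targets '[0,0,-0.3,0,0,0,-0.3,0,0,0,-0.3,0]'

```text
t: 19.22
tool_pos: [0.4538, -0.29, 0.0675]
orientation: [-3.126, 0.304, 0.002]
force: [-0.3, 0.1, 1.2]
opening: 0.0006
gripper_force: 0.7
```

Clear spring curve (≈4 N → 0 over ~6 mm), so the button was fully down. Retreat upward and check the final state.

play_rows --targets '[0,0,-1,0,0,0,-3,0,0,0,-6,0,0,0,-9,0,0,0,-12,0,0,0,-13,0,0,0,-13,0,0,0,-13,0]'

```text
t: 19.88
tool_pos: [0.4542, -0.2903, 0.1977]
orientation: [3.127, -0.304, 0.001]
force: [0.2, -0.9, 0.3]
opening: 0.0006
gripper_force: 0.0
```

Run:
```python
from h import *
from plant import eyes,read_state
s=read_state();print(s["t"],np.round(s["force"],1),s["tool_pos"])
c=eyes.read_camera("wrist");T=wT(s,c);h=cv2.cvtColor(c["image"],cv2.COLOR_RGB2HSV)
x=np.array([.981,-.194,0]);F=np.array([.5995,-.272,.06])
for r in (.031,-.031): print("rim pred",np.round(proj(c,F+x*r+[0,0,.11],T)))
print("foot",np.round(proj(c,F-x*.02,T)))
g=cv2.cvtColor(c["image"],cv2.COLOR_RGB2GRAY).astype(int)
u=int(proj(c,F+[0,0,.11],T)[0]);print("col",u,g[0:180:4,u].tolist())
t0=cv2.imread("pics/top0.png");t1=eyes.read_camera("top")["image"][:,:,::-1]
d=(cv2.absdiff(t0,t1).max(2)>40).astype(np.uint8);d=cv2.morphologyEx(d,cv2.MORPH_OPEN,np.ones((3,3)))
n,_,st,_=cv2.connectedComponentsWithStats(d);print(st[1:].tolist())
```

```text
19.8833 [ 0.2 -0.9  0.3] [ 0.4542134  -0.29034636  0.19768352]
rim pred [168. -99.]
rim pred [176.  36.]
foot [207.  49.]
col 172 [101, 101, 192, 133, 102, 116, 123, 135, 188, 150, 147, 147, 150, 149, 149, 152, 147, 150, 150, 146, 147, 146, 143, 147, 146, 146, 105, 105, 104, 104, 105, 105, 105, 106, 105, 105, 104, 103, 102, 37, 40, 144, 143, 144, 142]
[[301, 123, 211, 261, 17169], [388, 132, 16, 15, 168], [376, 140, 15, 16, 154], [183, 158, 18, 11, 148], [440, 163, 15, 10, 56], [390, 166, 58, 41, 1226], [387, 193, 9, 7, 48], [502, 200, 10, 9, 54], [252, 302, 101, 54, 2393], [206, 323, 38, 61, 1050], [243, 333, 5, 20, 86], [239, 362, 9, 22, 163], [467, 365, 45, 19, 514], [277, 370, 13, 14, 98]]
```

Rim near edge is at row ≈33 (predicted 36 for an upright, centred pot). In the top view only the removed pot and the arm have changed. Hand in.

```bash
python3 -c "
from plant import workorder
print(workorder.close_job())"
```

```text
the job is handed in; nothing more can be done
None
```

The top pot is standing upright near the middle of the scale's pan (within about 3 mm by camera), the tare button was pushed fully down and released, and the job is handed in at about 20 s; a before/after top view showed nothing else moved, though I viewed 11 pictures, one over the limit of 10.

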